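# Hold the sprung shutter open

### The job

The blue vial shield stands in the way of the spring-return shutter handle: lift it out and set it down upright inside the yellow tray, leaving the handle alone until that is done. Then swing the handle by its black grip until its bar lies over the middle of the green patch, not on to the red one, and finish there, still holding it against its spring. Leave the reagent bottle and the red source puck where they are.

Things in the scene. Friction and masses are not known exactly. Their poses are not given: they have to be found in the camera images.
- shutter_stand: fixed grey round casting with a yellow band, 104 mm across (foot 124 mm), 52 mm high. Origin on the handle's vertical pivot axis, at worktop height; z up. Its -x side, roughly towards the robot, carries a white scale quadrant (top 50 mm high, out to 88 mm from the axis) with a green patch and, farther on, a red one; a stop pin at each end, to 69 mm high.
- shutter_arm (a joint): angle of the sprung handle about the stand's axis, rad: 0 at rest, growing anticlockwise seen from above, stop at 1.25. Green patch 0.72 to 0.98, red from 1.07. At q the bar points from the axis along (pi - 0.42 + q) in the stand's frame (-x at q = 0.42). Steel bar 14 mm wide, 61 to 70 mm above the worktop. Its spring pulls back to 0: 2.5 N at the grip at rest, 7 N at green.
- shutter_grip: black upright round grip, 20 mm across, on the end of the bar 130 mm from the stand's axis, from 70 mm to 126 mm above the worktop. Origin on the grip's centre line at worktop height (pinch or push it 90 to 120 mm above its origin). It is a sleeve that turns freely on its pin.
- vial_shield: loose blue lead vial shield: closed upright cylinder 41 mm across, 89 mm high, about 0.55 kg (0.4 to 0.7); the cap is fixed to it. Origin at the centre of its underside. Starts upright on the worktop in the sweep of the bar, about 130 mm from the stand's axis and some 70 to 120 mm from the grip.
- parking_tray: fixed open yellow tray, 150 mm along its x and 170 mm along its y outside, walls 4 mm thick and 14 mm high, floor 4 mm thick (its top 4 mm above the worktop). Origin at the centre of its underside. Empty at the start.
- reagent_bottle: bystander: loose small bottle of tan colour with a blue cap, 35 mm across, 77 mm high; origin at the centre of its underside; leave alone
- check_source: bystander: loose red puck, 52 mm across, 15 mm high; origin at the centre of its underside; leave alone
There are look-alikes about, which are no part of the job. Leave any turquoise look-alike of the vial_shield alone.

How it is judged:
By the outcome, as a careful person would: the job done as asked, in the order asked, and still so for the second after the job is handed in, while the arm keeps its last pose, push and grip.
It also fails if it takes over 51 s, if anything falls off the work surface, if the arm or the gripper's body presses on something with over 40 N, if the wrist force passes 120 N, or if a joint passes its speed limit or range.

### The arm

A 6-joint arm with a two-finger parallel gripper is mounted at the origin on the work surface; the furniture and walls round the work are solid. World frame = base frame: x ahead of the robot, y to its left, z up, the work surface at z = 0. Lengths are in m, angles in degrees, forces in N, time in s.
With the tool pointing down it reaches from about 0.375 to 0.925 m from the base axis. Payload 5.7 kg.
Tool frame: the origin (TCP) lies at the very end of the fingers, on their centre line; the grasp point (between the pads) lies 19 mm behind it; z points along the fingers, y is the line along which they close (so a half turn about z gives the same grasp; the last joint's range is limited). The gripper opens to 88 mm and grips with 3 to 60 N. Pads are 20 mm wide; open, the fingers measure 115 mm over their backs; the gripper's body (75 mm by 178 mm) begins 61 mm behind the grasp point.
Start: joints at [-74.777, 20.558, 86.54, -0, 72.909, -6.595], TCP at [0.223, -0.557, 0.223] pointing down, gripper open.
Joint ranges: [-170.27, 170.27], [-57.76, 135], [12.27, 136.19], [-55.21, 235.2], [11.17, 155.16], [-170.74, 170.74]. Speed limits (degrees/s): [136.94, 136.94, 180, 180, 180, 180].

### API

Orientations are given as a 3x3 rotation matrix whose columns are the frame's x, y, z axes.
In Python, from rig import robot gives the robot as it stands. The module is installed in compiled form; this text tells all that it offers.
- The arm moves only by the shell command python3 -m jog 'ROWS' [FORCE]. ROWS is rows parted by semicolons, their numbers by spaces, 1 to 8 of them, each of 5 numbers: dx, dy, dz in m, then a turn about the tool's z in degrees, then the finger opening in m; each row is the pose to reach, as a shift and turn from the pose commanded when the command began, along the tool's axes at that moment; what a row does not reach only later rows make up. A row lasts 1/12 s, in which the tool goes at most 0.0417 m and 7.16 degrees, less where a joint would pass 70% of its speed; a pose out of reach is approached as far as the arm can. The fingers move at their own pace and stop on an object; FORCE is the grip in N (left out, the last holds). Time passes only in rows, so rows that do not move let the fingers close. It prints the time, the measured TCP pose, the force, the opening and the grip force at its end.
- robot.sense(): the state, without advancing time (a new reading comes with each control period).
- robot.camera(name): name is "side" or "top"; returns a dict with "img" (400x640x3 uint8, blue, green, red), "z_map" (400x640 float32, m along the optical axis (not along the pixel's ray), 0 where there is no reading), "vertical_fov" (degrees; the focal length in pixels is half the picture's height over the tangent of half this angle, whatever the lens; pixels are square), "cx", "cy" (the principal point, pixels), "world_to_cam" (4x4, takes a point from world to camera coordinates). Camera axes: x right, y down, z forward; pixel columns grow to the right and rows downward; lengths in m; the calibration is good to about 2 mm. A picture is of the moment at which its call begins.
- robot.close_job(): hands the job in; it is judged then, once.
The state is a dict: "clock": time; "joint_pos": joint angles; "joint_vel": joint speeds; "effort": joint torques, N m; "tool_pos": TCP position; "ee_rot": TCP orientation; "ft_force": force on the tool from outside, world axes, zero at the start; "torque": the same for the moment, N m; "width": finger opening in m; "grip_force": force on a finger pad.
Only numpy, scipy, OpenCV 4.12 (cv2) and the standard library are available. Lean on these libraries where they do the work, as an engineer would, in place of code of your own. Each camera call takes 0.05 s, during which the arm holds its last target. There are 200 camera calls.

## Working session

There is one attempt and no reset: what is moved stays moved. The work goes in short steps, Python scripts to look and compute and a shell command to move; the robot and the scene stay as the last step left them, time stands still between calls to the robot, and variables do not carry over. Pictures are saved under pics/ and viewed, at most 10 in all, crops included, and the job is handed in when it is done.

```bash
mkdir -p pics
cat > h.py <<'E'
import numpy as np, cv2
from rig import robot
def cam(n):
    c=robot.camera(n); c['f']=200/np.tan(np.radians(c['vertical_fov']/2)); c['T']=np.linalg.inv(c['world_to_cam']); return c
def pts(c):
    v,u=np.mgrid[0:400,0:640]; z=c['z_map']
    p=np.stack([(u-c['cx'])/c['f']*z,(v-c['cy'])/c['f']*z,z],-1)
    return p@c['T'][:3,:3].T+c['T'][:3,3]
def ray(c,u,v,h):
    d=c['T'][:3,:3]@np.array([(u-c['cx'])/c['f'],(v-c['cy'])/c['f'],1]); o=c['T'][:3,3]
    return o+d*(h-o[2])/d[2]
E
python3 - <<'E'
from h import *
for n in('top','side'):
    c=cam(n); cv2.imwrite(f'pics/{n}0.png',c['img']); np.savez(f'{n}0.npz',**c)
    print(n,c['f'],c['cx'],c['cy'],c['T'].round(3).tolist())
s=robot.sense(); print(s['ee_rot'],s['clock'],s['width'])
E
```

```text
top 438.1800551824001 314.9931659387862 200.20033049531742 [[-0.017, -0.982, 0.19, 0.267], [-1.0, 0.014, -0.014, 0.103], [0.011, -0.19, -0.982, 1.231], [0.0, 0.0, 0.0, 1.0]]
side 378.9983292417729 320.10328342516084 200.75483713325647 [[-0.826, -0.324, 0.462, -0.014], [-0.564, 0.466, -0.682, 0.879], [0.006, -0.824, -0.567, 0.697], [0.0, 0.0, 0.0, 1.0]]
[[ 9.28372352e-01  3.71651138e-01 -4.55935048e-04]
 [ 3.71651376e-01 -9.28370969e-01  1.61202582e-03]
 [ 1.75834368e-04 -1.66600909e-03 -9.99998597e-01]] 0.1 0.08798563341706649
```

View pics/top0.png

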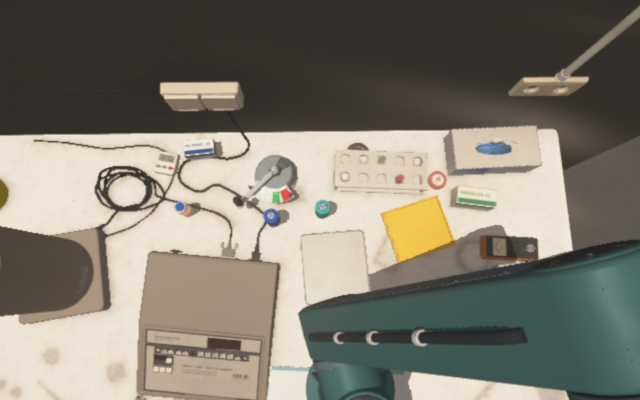

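View pics/side0.png

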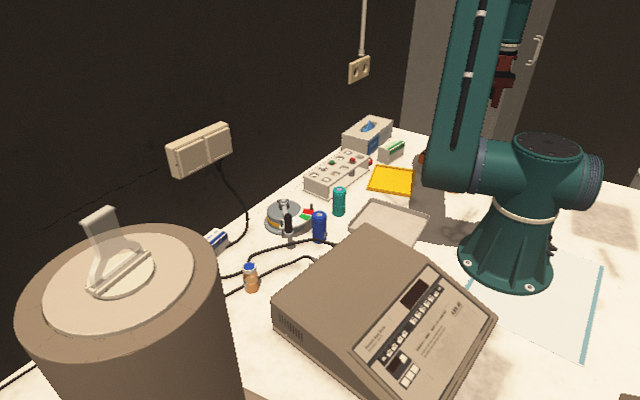

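Top view: blue shield at (271,216), bottle with a blue cap at (183,209), turquoise look-alike at (322,208), yellow tray at (418,229) and a pale tray look-alike at (335,267). The stand is at (275,175) and the black grip at (238,201). I choose the blue one at (271,216), next to the grip.

Run:
```python
from h import *
C={n:dict(np.load(f'{n}0.npz')) for n in('top','side')}
def blob(c,P,lo,hi,box,zr):
    h=cv2.cvtColor(c['img'],cv2.COLOR_BGR2HSV); m=cv2.inRange(h,lo,hi)>0
    k=np.zeros_like(m); x0,y0,x1,y1=box; k[y0:y1,x0:x1]=1
    m&=k&(P[...,2]>zr[0])&(P[...,2]<zr[1]); return m
def show(n,name,lo,hi,box,zr):
    c=C[n];P=pts(c);m=blob(c,P,lo,hi,box,zr);q=P[m]
    if len(q)<4: print(n,name,'few');return
    (cx,cy),r=cv2.minEnclosingCircle(q[:,:2].astype(np.float32))
    print(n,name,len(q),'med',np.median(q,0).round(4),'mid',round(cx,4),round(cy,4),round(r,4),'z',q[:,2].min().round(3),q[:,2].max().round(3))
    return q
B=((105,120,30),(130,255,255)); T=((80,80,30),(100,255,255));K=((0,0,0),(180,255,60))
show('top','shield top',*B,(255,200,290,235),(.08,.1)); show('side','shield',*B,(305,200,335,250),(.01,.1)); show('side','shieldtop',*B,(305,200,335,250),(.083,.1))
show('top','turq',*T,(310,195,340,225),(.07,.11))
show('top','grip',*K,(225,190,250,212),(.1,.14)); show('side','grip',*K,(278,205,300,240),(.08,.135)); show('side','griptop',*K,(278,205,300,240),(.118,.135))
show('top','bottle',(0,0,0),(180,255,255),(170,195,198,222),(.05,.1))
A=((0,0,0),(180,255,255))
show('top','standtop',*A,(245,145,310,210),(.045,.056)); show('top','bar',*A,(230,150,300,210),(.063,.075))
q=show('top','green',(45,80,50),(85,255,255),(260,180,300,210),(.03,.06)); show('top','red',(0,120,80),(8,255,255),(260,180,300,210),(.03,.06))
c=C['top'];P=pts(c);m=blob(c,P,(18,120,80),(32,255,255),(370,180,470,280),(-.01,.03))
r=cv2.minAreaRect(np.argwhere(m)[:,::-1].astype(np.float32)); print(r)
for u,v in cv2.boxPoints(r): print(ray(c,u,v,.012).round(4))
cv2.imwrite('pics/crop.png',np.hstack([cv2.resize(C['top']['img'][150:240,210:310],(400,360),interpolation=2),cv2.resize(C['side']['img'][180:270,250:350],(400,360),interpolation=2)]))
# stand yellow band pivot from side
show('top','band',(18,120,80),(32,255,255),(245,145,310,210),(.0,.06))
```

```text
top shield top 79 med [0.4448 0.2029 0.087 ] mid 0.4474 0.2042 0.0179 z 0.082 0.094
side shield 281 med [0.4402 0.2153 0.0623] mid 0.4622 0.1916 0.0395 z 0.011 0.09
side shieldtop 76 med [0.4439 0.2089 0.0872] mid 0.4476 0.2032 0.0199 z 0.083 0.09
top turq 131 med [0.4644 0.0682 0.0869] mid 0.4688 0.0681 0.02 z 0.074 0.093
top grip few
side grip 103 med [0.481  0.2943 0.106 ] mid 0.4837 0.2911 0.0096 z 0.081 0.127
side griptop 24 med [0.4826 0.2912 0.1222] mid 0.4836 0.2895 0.008 z 0.119 0.127
top bottle 152 med [0.4759 0.4453 0.074 ] mid 0.4779 0.4478 0.0174 z 0.05 0.08
top standtop 1230 med [0.547  0.2006 0.0501] mid 0.5817 0.21 0.0979 z 0.045 0.056
top bar 295 med [0.5331 0.2401 0.069 ] mid 0.52 0.2324 0.0803 z 0.063 0.075
top green 62 med [0.5059 0.1927 0.0495] mid 0.5061 0.1923 0.0147 z 0.046 0.054
top red 77 med [0.5111 0.1679 0.0494] mid 0.5127 0.1671 0.0162 z 0.045 0.057
((418.050048828125, 228.64999389648438), (53.12626266479492, 61.03194808959961), 71.56504821777344)
[ 0.4627 -0.0996  0.012 ]
[ 0.5159 -0.2674  0.012 ]
[ 0.3718 -0.3043  0.012 ]
[ 0.3211 -0.1397  0.012 ]
top band few
```

View pics/crop.png

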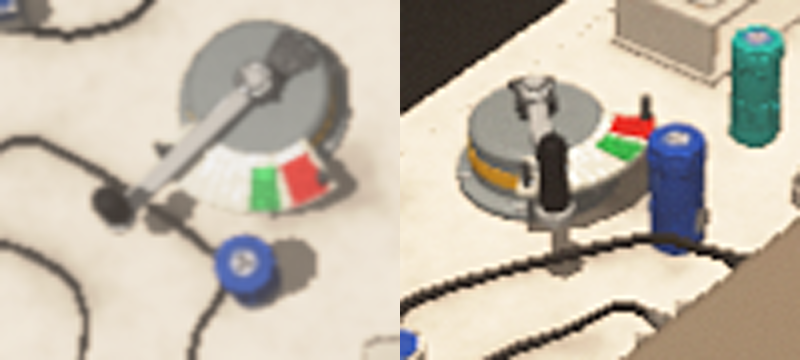

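The crop confirms it: the plain blue shield (crop ≈(245,270), image (271,216)) stands in front of the green patch, the black grip is at rest to its left, and the turquoise one is apart. Next I pin down the pivot and check the clearances.

```bash
cat >> h.py <<'E'
def off(*targets):
    s=robot.sense(); R=s['ee_rot']; p=s['tool_pos']
    for t in targets: print(t, 'tool-axis', (R.T@(np.array(t)-p)).round(4))
E
python3 - <<'E'
from h import *
from scipy.optimize import least_squares
c=dict(np.load('top0.npz'));P=pts(c);h=cv2.cvtColor(c['img'],cv2.COLOR_BGR2HSV)
m=np.zeros((400,640),bool);m[145:215,245:310]=1
m&=(P[...,2]>.0485)&(P[...,2]<.0545)&(P[...,0]>.5)
ct=max(cv2.findContours(m.astype(np.uint8),0,1)[0],key=len)[:,0]
q=np.array([ray(c,u,v,.052) for u,v in ct])[:,:2]; k=q[q[:,0]>.585]
r=least_squares(lambda a:np.hypot(*(k-a[:2]).T)-a[2],[.58,.205,.052],loss='soft_l1',f_scale=.002).x; print('disc',r,len(k))
g=np.array([.4836,.290]);print('dist grip',np.hypot(*(g-r[:2])))
b=P[145:212,230:300].reshape(-1,3);b=b[(b[:,2]>.064)&(b[:,2]<.074)][:,:2]
l=cv2.fitLine(b.astype(np.float32),2,0,.01,.01).ravel();print('bar',l,np.degrees(np.arctan2(l[1],l[0])))
for nm,(x0,x1,y0,y1) in dict(grasp=(.36,.43,.15,.3),dev=(.2,.36,.1,.45),tray=(.3,.55,-.32,-.06),way=(.3,.5,-.1,.05)).items():
    k=P[(P[...,0]>x0)&(P[...,0]<x1)&(P[...,1]>y0)&(P[...,1]<y1)];print(nm,len(k),np.percentile(k[:,2],[50,98,100]).round(3))
off((.42,-.2,.223),(.4455,.204,.2),(.4455,.204,.045))
E
```

```text
disc [0.58839566 0.16531007 0.00749492] 22
dist grip 0.1628794321460264
bar [ 0.6693731  -0.7429264   0.53411484  0.23865688] -47.981297
grasp 1338 [-0.001  0.051  0.088]
dev 9574 [0.104 1.231 1.231]
tray 8349 [0.001 0.06  0.858]
way 3729 [-0.     0.015  0.09 ]
(0.42, -0.2, 0.223) tool-axis [ 0.3155 -0.2576 -0.0006]
(0.4455, 0.204, 0.2) tool-axis [ 0.4893 -0.6232  0.023 ]
(0.4455, 0.204, 0.045) tool-axis [ 0.4893 -0.6229  0.178 ]
```

```bash
python3 -m jog '0.03 -0.025 0 0 0.088; 0.062 -0.05 0 0 0.088; 0.093 -0.077 0 0 0.088; 0.125 -0.103 0 0 0.088; 0.156 -0.128 0 0 0.088; 0.187 -0.153 0 0 0.088; 0.218 -0.178 0 0 0.088; 0.25 -0.2 0 0 0.088' && python3 -m jog '0.031 -0.027 0 0 0.088; 0.06 -0.055 0 0 0.088; 0.078 -0.092 0 0 0.088; 0.095 -0.129 0 0 0.088; 0.112 -0.166 0 0 0.088; 0.13 -0.2 0 0 0.088; 0.147 -0.237 0 0 0.088; 0.165 -0.274 0 0 0.088'
python3 - <<'E'
from h import *
off((.4455,.204,.2),(.4455,.204,.045))
c=dict(np.load('top0.npz'));P=pts(c)
g=cv2.cvtColor(c['img'],cv2.COLOR_BGR2HSV)
k=P[145:212,245:310].reshape(-1,3);k=k[(k[:,2]>.048)&(k[:,2]<.055)&(k[:,0]>.5)];print(len(k),k.min(0),k.max(0))
s=k[k[:,0]>.57]; 
for x in np.arange(.54,.63,.01):
    t=k[abs(k[:,0]-x)<.004]; print(x.round(3),t[:,1].min().round(4) if len(t) else 0,t[:,1].max().round(4) if len(t) else 0)
E
```

```text
clock: 0.77
tool_pos: [0.3807, -0.276, 0.2224]
ee_rot: [[0.929, 0.371, -0.001], [0.371, -0.929, 0.001], [-0.0, -0.001, -1.0]]
ft_force: [1.0, -0.9, 0.2]
width: 0.0881
grip_force: 0.0
clock: 1.43
tool_pos: [0.4315, 0.0392, 0.2226]
ee_rot: [[0.928, 0.371, -0.0], [0.371, -0.928, 0.0], [-0.0, -0.0, -1.0]]
ft_force: [0.4, 0.6, 0.3]
width: 0.0877
grip_force: 0.0
(0.4455, 0.204, 0.2) tool-axis [ 0.0742 -0.1478  0.0226]
(0.4455, 0.204, 0.045) tool-axis [ 0.0743 -0.1478  0.1776]
901 [0.50001331 0.14595409 0.04800453] [0.6556759  0.27400267 0.05495831]
0.54 0.1651 0.2641
0.55 0.1567 0.2506
0.56 0.154 0.2454
0.57 0.151 0.2482
0.58 0.1509 0.2482
0.59 0.1537 0.2449
0.6 0.1565 0.2428
0.61 0.1648 0.2346
0.62 0.1703 0.2259
```

```bash
python3 -m jog '0.018 -0.035 0 0 0.088; 0.036 -0.07 0 0 0.088; 0.053 -0.105 0 0 0.088; 0.065 -0.13 0 0 0.088; 0.071 -0.142 0.015 0 0.088; 0.071 -0.142 0.023 0 0.088; 0.071 -0.142 0.023 0 0.088; 0.071 -0.142 0.023 0 0.088'
python3 - <<'E'
from h import *
off((.4455,.204,.045))
c=cam('side');cv2.imwrite('pics/s1.png',c['img'][100:300,200:460])
E
```

```text
clock: 2.1
tool_pos: [0.4442, 0.1945, 0.199]
ee_rot: [[0.928, 0.372, -0.002], [0.372, -0.928, -0.001], [-0.003, 0.0, -1.0]]
ft_force: [0.2, -0.2, 0.5]
width: 0.0876
grip_force: 0.0
(0.4455, 0.204, 0.045) tool-axis [ 0.0051 -0.0083  0.154 ]
```

View pics/s1.png

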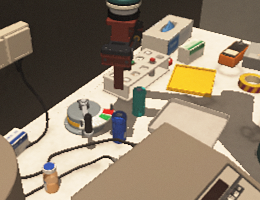

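The open gripper hangs right above the blue shield (crop (119,125)). I descend, close and lift.

```bash
python3 -m jog '0.005 -0.008 0 0 0.088; 0.005 -0.008 0.03 0 0.088; 0.005 -0.008 0.06 0 0.088; 0.005 -0.008 0.09 0 0.088; 0.005 -0.008 0.12 0 0.088; 0.005 -0.008 0.14 0 0.088; 0.005 -0.008 0.154 0 0.088; 0.005 -0.008 0.154 0 0.088' && python3 -m jog '0 0 0 0 0.03; 0 0 0 0 0.03; 0 0 0 0 0.03; 0 0 0 0 0.03; 0 0 0 0 0.03; 0 0 0 0 0.03; 0 0 0 0 0.03; 0 0 0 0 0.03' 35
```

```text
clock: 2.82
tool_pos: [0.4456, 0.2039, 0.0437]
ee_rot: [[0.929, 0.37, -0.004], [0.37, -0.929, -0.001], [-0.004, -0.001, -1.0]]
ft_force: [-0.3, 1.3, -0.6]
width: 0.0877
grip_force: 0.0
clock: 3.48
tool_pos: [0.4473, 0.2046, 0.046]
ee_rot: [[0.928, 0.372, 0.001], [0.372, -0.928, -0.0], [0.001, 0.001, -1.0]]
ft_force: [0.9, -1.3, -2.7]
width: 0.0386
grip_force: 35.1
```

```bash
python3 -m jog '0 0 -0.02 0 0.03; 0 0 -0.05 0 0.03; 0 0 -0.08 0 0.03; 0 0 -0.11 0 0.03; 0 0 -0.14 0 0.03; 0 0 -0.15 0 0.03; 0 0 -0.15 0 0.03; 0 0 -0.15 0 0.03'
python3 - <<'E'
from h import *
off((.42,-.203,.2)); print(robot.sense()['ft_force'])
c=cam('side');cv2.imwrite('pics/s2.png',cv2.resize(c['img'][90:260,260:400],None,fx=3,fy=3))
E
```

```text
clock: 4.15
tool_pos: [0.4462, 0.2046, 0.1947]
ee_rot: [[0.928, 0.372, -0.001], [0.372, -0.928, -0.0], [-0.001, -0.0, -1.0]]
ft_force: [-0.6, -0.3, -6.4]
width: 0.0383
grip_force: 35.0
(0.42, -0.203, 0.2) tool-axis [-0.1758  0.3687 -0.0053]
[-0.62040854 -0.33639767 -6.38488614]
```

View pics/s2.png

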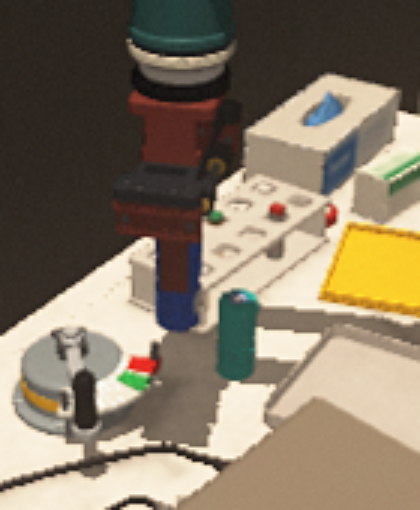

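The shield is held upright at (178,290), its bottom well above the turquoise one's top. I carry it to the tray.

```bash
python3 -m jog '-0.008 0.017 0 0 0.03; -0.022 0.046 0 0 0.03; -0.036 0.076 0 0 0.03; -0.05 0.106 0 0 0.03; -0.064 0.136 0 0 0.03; -0.079 0.166 0 0 0.03; -0.093 0.196 0 0 0.03; -0.107 0.226 0 0 0.03' && python3 -m jog '-0.014 0.03 0 0 0.03; -0.028 0.06 0 0 0.03; -0.042 0.09 0 0 0.03; -0.056 0.12 0 0 0.03; -0.066 0.138 0 0 0.03; -0.069 0.143 0 0 0.03; -0.069 0.143 0 0 0.03; -0.069 0.143 0 0 0.03'
python3 - <<'E'
from h import *
off((.42,-.203,.05)); 
c=cam('side');P=pts(c);h=cv2.cvtColor(c['img'],cv2.COLOR_BGR2HSV)
p=robot.sense()['tool_pos'];m=(cv2.inRange(h,(105,120,30),(130,255,255))>0)&(np.hypot(P[...,0]-p[0],P[...,1]-p[1])<.06)
print(m.sum(),P[m].min(0),P[m].max(0), 'bottom rows',[(P[m&(abs(P[...,2]-z)<.006)].mean(0).round(4)) for z in (.16,.17,.19)])
E
```

```text
clock: 4.87
tool_pos: [0.4293, -0.0458, 0.1933]
ee_rot: [[0.928, 0.372, -0.005], [0.372, -0.928, 0.001], [-0.004, -0.003, -1.0]]
ft_force: [1.8, -0.2, -5.8]
width: 0.0382
grip_force: 35.0
clock: 5.53
tool_pos: [0.4194, -0.2019, 0.1939]
ee_rot: [[0.929, 0.371, -0.003], [0.371, -0.929, 0.003], [-0.002, -0.004, -1.0]]
ft_force: [-0.1, 0.4, -4.8]
width: 0.0381
grip_force: 35.0
(0.42, -0.203, 0.05) tool-axis [0.0004 0.0019 0.1439]
152 [ 0.39908413 -0.20603507  0.14894972] [ 0.43515428 -0.18018142  0.23579285] bottom rows [array([ 0.4145, -0.1887,  0.1601]), array([ 0.4159, -0.188 ,  0.1703]), array([ 0.4182, -0.188 ,  0.1881])]
```

```bash
python3 -m jog '0 0 0.02 0 0.03; 0 0 0.05 0 0.03; 0 0 0.08 0 0.03; 0 0 0.11 0 0.03; 0 0 0.13 0 0.03; 0 0 0.138 0 0.03; 0 0 0.142 0 0.03; 0 0 0.142 0 0.03' && python3 -m jog '0 0 0.001 0 0.03; 0 0 0.002 0 0.03; 0 0 0.003 0 0.03; 0 0 0.003 0 0.03'
python3 - <<'E'
from h import *
c=cam('side');P=pts(c);h=cv2.cvtColor(c['img'],cv2.COLOR_BGR2HSV)
cv2.imwrite('pics/s3.png',cv2.resize(c['img'][110:230,350:450],None,fx=4,fy=4))
p=robot.sense()['tool_pos'];m=(cv2.inRange(h,(105,120,30),(130,255,255))>0)&(np.hypot(P[...,0]-p[0],P[...,1]-p[1])<.06)
print(p,m.sum(),P[m].min(0),P[m].max(0))
E
```

```text
clock: 6.25
tool_pos: [0.4207, -0.2023, 0.0534]
ee_rot: [[0.928, 0.373, -0.001], [0.373, -0.928, 0.001], [-0.0, -0.001, -1.0]]
ft_force: [0.0, 0.6, -5.8]
width: 0.0383
grip_force: 35.0
clock: 6.58
tool_pos: [0.4212, -0.2035, 0.0513]
ee_rot: [[0.928, 0.372, 0.001], [0.372, -0.928, -0.001], [0.001, 0.001, -1.0]]
ft_force: [-0.3, 0.2, -5.5]
width: 0.0382
grip_force: 35.0
[ 0.42101177 -0.20347349  0.05126335] 69 [ 0.39909489 -0.20136263  0.00689357] [ 0.43594498 -0.18362892  0.09136692]
```

View pics/s3.png

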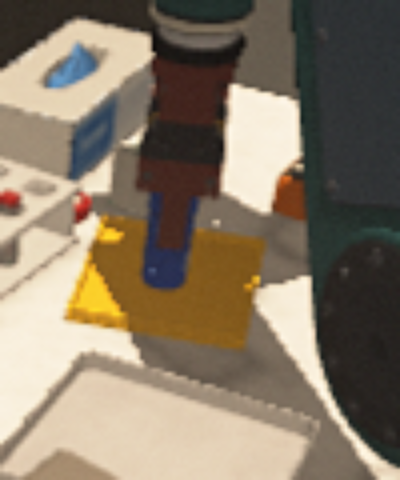

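The shield is just above the middle of the tray (165,280) and not touching yet. I lower it in small steps until the force changes.

```bash
python3 -m jog '0 0 0.0008 0 0.03; 0 0 0.0016 0 0.03; 0 0 0.0016 0 0.03'; python3 -m jog '0 0 0.0008 0 0.03; 0 0 0.0016 0 0.03; 0 0 0.0016 0 0.03'
```

```text
clock: 6.88
tool_pos: [0.4212, -0.2035, 0.05]
ee_rot: [[0.928, 0.371, 0.001], [0.371, -0.928, -0.001], [0.001, 0.001, -1.0]]
ft_force: [-1.5, 1.5, 5.9]
width: 0.0384
grip_force: 35.0
clock: 7.13
tool_pos: [0.4216, -0.2037, 0.0498]
ee_rot: [[0.928, 0.372, 0.002], [0.372, -0.928, -0.001], [0.001, 0.002, -1.0]]
ft_force: [-4.1, 4.4, 25.8]
width: 0.0377
grip_force: 35.0
```

```bash
python3 -m jog '0 0 -0.0015 0 0.03; 0 0 -0.0015 0 0.042; 0 0 -0.0015 0 0.05; 0 0 -0.0015 0 0.088; 0 0 -0.0015 0 0.088; 0 0 -0.0015 0 0.088; 0 0 -0.0015 0 0.088; 0 0 -0.0015 0 0.088' && python3 -m jog '0 0 -0.01 0 0.088; 0 0 -0.03 0 0.088; 0 0 -0.06 0 0.088; 0 0 -0.09 0 0.088; 0 0 -0.12 0 0.088; 0 0 -0.15 0 0.088; 0 0 -0.15 0 0.088'
python3 - <<'E'
from h import *
for n in('top','side'):
    c=cam(n);P=pts(c);h=cv2.cvtColor(c['img'],cv2.COLOR_BGR2HSV)
    m=(cv2.inRange(h,(105,120,30),(130,255,255))>0)&(np.hypot(P[...,0]-.42,P[...,1]+.2)<.06)&(P[...,2]<.12)
    print(n,m.sum(),P[m].min(0),P[m].max(0)) if m.any() else print(n)
    if n=='side': cv2.imwrite('pics/s4.png',cv2.resize(c['img'][110:270,260:450],None,fx=4,fy=3.7))
off((.42,.1,.2),(.4836,.2905,.2),(.4836,.2905,.086))
E
```

```text
clock: 7.8
tool_pos: [0.4206, -0.2031, 0.0488]
ee_rot: [[0.928, 0.372, -0.0], [0.372, -0.928, 0.0], [-0.0, -0.0, -1.0]]
ft_force: [0.5, 0.6, 0.0]
width: 0.0787
grip_force: 0.0
clock: 8.38
tool_pos: [0.4237, -0.2051, 0.2042]
ee_rot: [[0.928, 0.372, 0.008], [0.372, -0.928, -0.005], [0.005, 0.008, -1.0]]
ft_force: [1.2, -0.9, -0.0]
width: 0.0879
grip_force: 0.0
top 2 [ 0.41572994 -0.18138724  0.04236772] [ 0.41796866 -0.17995742  0.05963732]
side 210 [ 0.40174746 -0.20636149  0.00607681] [ 0.43526948 -0.17934591  0.09246864]
(0.42, 0.1, 0.2) tool-axis [ 0.1116 -0.2824 -0.0005]
(0.4836, 0.2905, 0.2) tool-axis [ 0.2415 -0.4356 -0.0007]
(0.4836, 0.2905, 0.086) tool-axis [ 0.2413 -0.4359  0.1133]
```

View pics/s4.png

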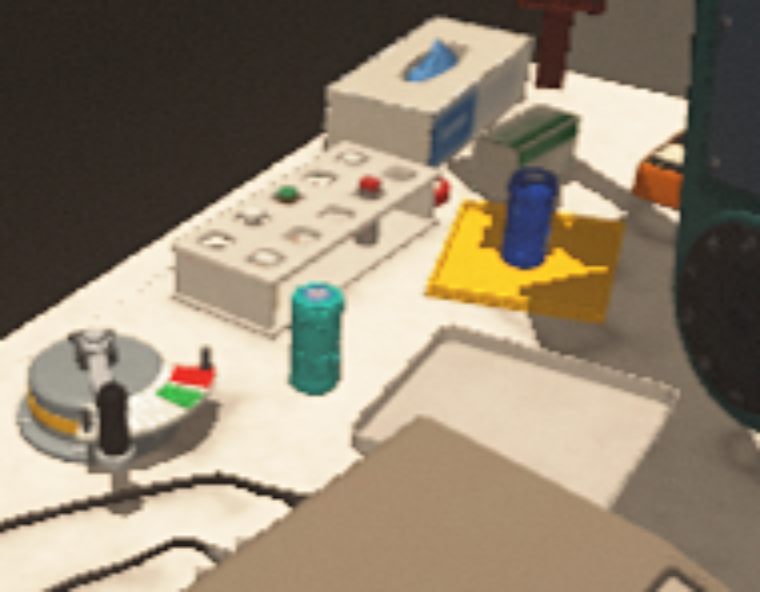

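The blue shield stands upright in the yellow tray (530,220), released. Now to the grip, turning the tool by 30° on the way.

```bash
python3 -m jog '0.014 -0.035 0 0 0.088; 0.028 -0.07 0 5 0.088; 0.042 -0.106 0 10 0.088; 0.056 -0.141 0 15 0.088; 0.07 -0.176 0 20 0.088; 0.084 -0.212 0 25 0.088; 0.098 -0.247 0 30 0.088; 0.11 -0.275 0 30 0.088'
python3 - <<'E'
from h import *
off((.4836,.2905,.2))
c=cam('side');P=pts(c);h=cv2.cvtColor(c['img'],cv2.COLOR_BGR2HSV)
m=(cv2.inRange(h,(0,0,0),(180,255,60))>0)&(np.hypot(P[...,0]-.4836,P[...,1]-.29)<.03)&(P[...,2]<.13)&(P[...,2]>.075)
q=P[m];print(len(q),cv2.minEnclosingCircle(q[:,:2].astype(np.float32)),q[:,2].max()); print(robot.sense()['joint_pos'])
E
```

```text
clock: 9.15
tool_pos: [0.4185, 0.0953, 0.1973]
ee_rot: [[0.989, -0.146, -0.004], [-0.146, -0.989, 0.0], [-0.004, 0.0, -1.0]]
ft_force: [0.6, -0.2, 0.2]
width: 0.0879
grip_force: 0.0
(0.4836, 0.2905, 0.2) tool-axis [ 0.0358 -0.2027 -0.0029]
114 ((0.483805388212204, 0.29033011198043823), 0.009919753298163414) 0.12513934759225132
[  3.91883658   8.14844123 108.15062992   0.2419118   63.86362767
 101.95898801]
```

```bash
python3 -m jog '0.006 -0.035 0 0 0.088; 0.012 -0.07 0 0 0.088; 0.019 -0.105 0 0 0.088; 0.025 -0.14 0 0 0.088; 0.031 -0.175 0 0 0.088; 0.035 -0.195 0 0 0.088; 0.035 -0.198 0 0 0.088; 0.035 -0.198 0 0 0.088'
python3 - <<'E'
from h import *
off((.4836,.2905,.086))
E
```

```text
clock: 9.87
tool_pos: [0.4825, 0.2842, 0.197]
ee_rot: [[0.99, -0.14, -0.003], [-0.14, -0.99, -0.001], [-0.003, 0.002, -1.0]]
ft_force: [-0.3, -0.6, -0.3]
width: 0.0877
grip_force: 0.0
(0.4836, 0.2905, 0.086) tool-axis [ 0.0005 -0.0066  0.111 ]
```

```bash
python3 -m jog '0 -0.006 0 0 0.088; 0 -0.006 0.03 0 0.088; 0 -0.006 0.06 0 0.088; 0 -0.006 0.085 0 0.088; 0 -0.006 0.102 0 0.088; 0 -0.006 0.11 0 0.088; 0 -0.006 0.11 0 0.088' && python3 -m jog '0 0 0 0 0.01; 0 0 0 0 0.01; 0 0 0 0 0.01; 0 0 0 0 0.01; 0 0 0 0 0.01; 0 0 0 0 0.01; 0 0 0 0 0.01; 0 0 0 0 0.01' 30
python3 - <<'E'
from h import *
p=robot.sense()['tool_pos'];v=np.array([.577,.2]);r=p[:2]-v;print(np.hypot(*r),np.degrees(np.arctan2(r[1],r[0])))
for q in (.15,.3,.45,.6,.75,.85):
    a=np.cos(q),np.sin(q); t=v+[r[0]*a[0]-r[1]*a[1],r[0]*a[1]+r[1]*a[0]]; off((*t.round(4),p[2]))
E
```

```text
clock: 10.45
tool_pos: [0.4824, 0.2881, 0.0871]
ee_rot: [[0.99, -0.144, -0.004], [-0.144, -0.99, -0.002], [-0.004, 0.003, -1.0]]
ft_force: [0.4, -0.3, 0.4]
width: 0.0879
grip_force: 0.0
clock: 11.12
tool_pos: [0.4842, 0.29, 0.0891]
ee_rot: [[0.99, -0.142, 0.0], [-0.142, -0.99, 0.0], [0.0, -0.0, -1.0]]
ft_force: [0.1, -0.4, 0.4]
width: 0.0374
grip_force: 0.0
0.12926869912000044 135.8622655437137
(np.float64(0.4718), np.float64(0.2751), np.float64(0.08914075631067814)) tool-axis [-0.0102  0.0165 -0.    ]
(np.float64(0.4618), np.float64(0.2586), np.float64(0.08914075631067814)) tool-axis [-0.0177  0.0343 -0.    ]
(np.float64(0.4543), np.float64(0.2407), np.float64(0.08914075631067814)) tool-axis [-0.0226  0.0531 -0.    ]
(np.float64(0.4496), np.float64(0.2219), np.float64(0.08914075631067814)) tool-axis [-0.0246  0.0724 -0.    ]
(np.float64(0.4478), np.float64(0.2026), np.float64(0.08914075631067814)) tool-axis [-0.0236  0.0917 -0.    ]
(np.float64(0.4481), np.float64(0.1897), np.float64(0.08914075631067814)) tool-axis [-0.0215  0.1044 -0.    ]
```

```bash
python3 -m jog '0 0 0 0 0.01; 0 0 0 0 0.01; 0 0 0 0 0.01; 0 0 0 0 0.01; 0 0 0 0 0.01; 0 0 0 0 0.01' 30 && python3 -m jog '-0.005 0.008 0 0 0.01; -0.01 0.0165 0 0 0.01; -0.014 0.025 0 0 0.01; -0.0177 0.0343 0 0 0.01; -0.0205 0.0435 0 0 0.01; -0.0226 0.053 0 0 0.01; -0.024 0.0625 0 0 0.01; -0.0246 0.0724 0 0 0.01'
python3 - <<'E'
from h import *
p=robot.sense()['tool_pos'];v=np.array([.577,.2]);r=p[:2]-v;print(np.hypot(*r),np.degrees(np.arctan2(r[1],r[0])))
E
```

```text
clock: 11.62
tool_pos: [0.4841, 0.2895, 0.0889]
ee_rot: [[0.99, -0.142, -0.0], [-0.142, -0.99, -0.001], [-0.0, 0.001, -1.0]]
ft_force: [-0.4, -3.7, 1.9]
width: 0.0205
grip_force: 30.0
clock: 12.28
tool_pos: [0.4476, 0.2217, 0.089]
ee_rot: [[0.99, -0.143, -0.002], [-0.143, -0.99, 0.002], [-0.002, -0.001, -1.0]]
ft_force: [-2.1, 6.6, -0.9]
width: 0.0203
grip_force: 30.0
0.13120464591055378 170.5019701066649
```

```bash
python3 -m jog '0.0006 0.009 0 0 0.01; 0.001 0.018 0 0 0.01; 0.0017 0.024 0 0 0.01; 0.0025 0.029 0 0 0.01; 0.0025 0.029 0 0 0.01; 0.0025 0.029 0 0 0.01'
python3 - <<'E'
from h import *
p=robot.sense()['tool_pos'];v=np.array([.577,.2]);r=p[:2]-v;print(np.hypot(*r),np.degrees(np.arctan2(r[1],r[0])))
a=cam('top');b=cam('side')
np.savez('t5.npz',**a);np.savez('s5.npz',**b)
cv2.imwrite('pics/c5.png',np.hstack([cv2.resize(a['img'][150:240,230:330],(400,360),interpolation=2),cv2.resize(b['img'][180:270,250:350],(400,360),interpolation=2)]))
E
```

```text
clock: 12.78
tool_pos: [0.4452, 0.1925, 0.089]
ee_rot: [[0.99, -0.144, -0.004], [-0.144, -0.99, 0.001], [-0.004, -0.001, -1.0]]
ft_force: [-3.9, 6.7, 2.2]
width: 0.0201
grip_force: 30.0
0.13199434054647904 -176.73386350197458
```

View pics/c5.png

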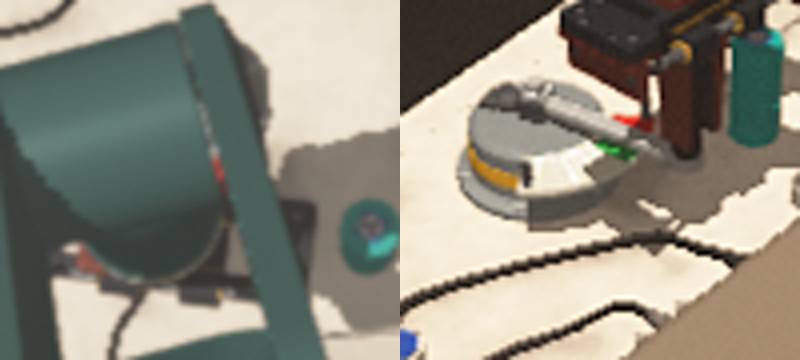

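The side view shows the bar over the green patch (crop (615,150)), with green on both sides of it. I nudge it about 2° on towards the middle and check against the patch direction.

```bash
python3 -m jog '0.0002 0.002 0 0 0.01; 0.0005 0.0035 0 0 0.01; 0.0005 0.0035 0 0 0.01; 0.0005 0.0035 0 0 0.01'
python3 - <<'E'
from h import *
p=robot.sense()['tool_pos'];v=np.array([.577,.2])
an=lambda q:np.degrees(np.arctan2(*(q-v).T[::-1]))%360
print('grip',an(p[:2]))
c0=dict(np.load('top0.npz'));P=pts(c0);h=cv2.cvtColor(c0['img'],cv2.COLOR_BGR2HSV)
k=np.zeros((400,640),bool);k[180:210,260:300]=1
for n,lo,hi in(('green',(45,80,50),(85,255,255)),('red',(0,120,80),(8,255,255))):
    m=k&(cv2.inRange(h,lo,hi)>0)&(P[...,2]<.058); q=np.array([ray(c0,u,w,.05)[:2] for w,u in np.argwhere(m)]);a=an(q);print(n,np.percentile(a,[2,50,98]),q.mean(0))
c=cam('side');P=pts(c);h=cv2.cvtColor(c['img'],cv2.COLOR_BGR2HSV)
g=(cv2.inRange(h,(45,80,30),(85,255,255))>0)&(np.hypot(P[...,0]-.577,P[...,1]-.2)<.095)&(P[...,2]<.058)
q=P[g][:,:2];print('green seen now',g.sum(),np.percentile(an(q),[2,50,98]) if g.any() else '')
b=(P[...,2]>.066)&(P[...,2]<.073)&(P[...,0]>.475)&(P[...,0]<.55)&(abs(P[...,1]-.195)<.02)
print('bar',b.sum(),an(np.median(P[b][:,:2],0)),cv2.fitLine(P[b][:,:2].astype(np.float32),2,0,.01,.01).ravel())
print(robot.sense()['ft_force'])
E
```

```text
clock: 13.22
tool_pos: [0.4453, 0.1893, 0.0889]
ee_rot: [[0.99, -0.143, -0.003], [-0.143, -0.99, 0.001], [-0.003, -0.001, -1.0]]
ft_force: [-4.4, 6.6, 1.8]
width: 0.0205
grip_force: 30.0
grip 184.64707281212844
green [179.23631664 185.38601998 191.94269021] [0.50628428 0.19340429]
red [198.72801897 206.69385627 215.52318788] [0.51218667 0.16768099]
green seen now 35 [177.79311011 184.9912279  190.97034602]
bar 92 186.20163293029418 [0.99854213 0.05397765 0.5121455  0.19239065]
[-3.99068668  6.86268912  1.46527278]
```

```bash
python3 -c "
from rig import robot
print(robot.close_job())"
```

```text
the job is handed in; nothing more can be done
None
```

The job is handed in: the blue shield stands upright in the yellow tray, and the gripper is holding the handle with its bar within about 1° of the middle of the green patch, after about 13 s of robot time.

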